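# Zero the board tester and load a lamp driver board

### The job

Zero the blue board tester while its test pad is still empty: turn the knob on its sloping panel until the orange pointer stands on the red zero mark (to within half of one of the dial's 10-degree divisions) and let go. Then pick up the oblong green circuit board and set it down, not drop it, on the black test pad: parts upward, lying flat and squarely inside the white outline, either end first. Leave the tester at zero and the other things on the bench where they are.

Things in the scene. Friction and masses are not known exactly. Their poses are not given: they have to be found in the camera images.
- tester: Fixed blue instrument, 160 mm deep (x -100 to 60), 220 wide (y), 45 high in front, 143 at the back. Origin: table height, mid-width. Its front is its -x side. Panel slopes 35 degrees, rising to +x: in this frame its normal is (-0.574, 0, 0.819), up-slope (0.819, 0, 0.574). On it a white dial, 132 across, a black mark every 10 degrees, a broad red zero mark at its up-slope edge.
- knob_axis (a point): Grip point of the knob, on its axis, 33 mm off the panel along the normal; axes as tester (untilted). Knob: grey disc 72 mm across, 10 high, with a black bar 68 long, 16 wide, 10 to 41 mm off the panel; an orange line at one end of the bar is the pointer. Pinch the bar across its width with the tool along the panel's normal.
- null_knob (a joint): Knob angle, rad: 0 = pointer straight up-slope, at the red zero mark; positive = counter-clockwise as seen facing the panel (pointer towards the tester's +y). Stops at -0.7 and 1.9; friction of 0.06 N m holds it where it is left. Starts between 0.5 and 1.45.
- driver_board: Loose oblong green circuit board, 96 mm (x) by 48 mm (y), 6 mm thick, 70 g; origin at the centre of its underside, z up out of the parts side. A yellow block and a black capacitor stand up to 12 mm above the board 22 to 26 mm off its centre along x; its long edges are free to pinch across the 48 mm at the middle.
- pad_top (a point): Centre of the top face of the fixed black test pad, 140 mm (x) by 90 mm (y), top 12 mm above the table. A white outline 116 mm (x) by 68 mm (y) is drawn on it, centred here.
- brown_board: Loose brown circuit board of the same size as the green one, with a blue block and a silver capacitor; leave alone. Origin at the centre of its underside.
- lamp_a: Loose white lamp standing on its base, 68 mm across, 140 mm high; leave alone. Origin at the centre of its underside.
- lamp_b: Another such lamp; leave alone. Origin at the centre of its underside.
- solder_tin: Loose flat steel tin, 72 mm across, 22 mm high; leave alone. Origin at the centre of its underside.
- iron_bar: Loose sooty black steel bar, 180 (x) by 34 by 26 mm high; leave alone. Origin at the centre of its underside.
- screwdriver: Loose screwdriver lying along its x; leave alone.
Things that resemble listed ones, but are neither listed nor needed, are in the scene too. There is more than one size of the driver_board; the one meant has the size given above.

How it is judged:
By the outcome, as a careful person would: the job done as asked, in the order asked, and still so for the second after the job is handed in, with the robot touching nothing.
It also fails if it takes over 51 s, if anything falls off the work surface, if the arm or the gripper's body presses on something with over 40 N, if the wrist force passes 120 N, or if a joint passes its speed limit or range.

### The arm

A 6-joint arm with a two-finger parallel gripper is mounted at the origin on the work surface. World frame = base frame: x ahead of the robot, y to its left, z up, the work surface at z = 0. Lengths are in m, angles in rad, forces in N, time in s.
With the tool pointing down it reaches from about 0.35 to 0.775 m from the base axis. Payload 7.3 kg.
Tool frame: the origin (TCP) lies at the centre of the arm's flange, where the gripper is bolted on; the fingertips stand 178 mm ahead of it and the grasp point (between the pads) lies 159 mm ahead of it; z points along the fingers, y is the line along which they close (so a half turn about z gives the same grasp; the last joint's range is limited). The gripper opens to 92 mm and grips with 3 to 60 N. Pads are 19 mm wide; open, the fingers measure 130 mm over their backs; the gripper's body (75 mm by 190 mm) begins 47 mm behind the grasp point.
Start: joints at [-1.338, 0.342, 1.524, -0, 1.275, -0.146], TCP at [0.194, -0.488, 0.405] pointing down, gripper open.
Joint ranges: [-2.53, 2.53], [-0.77, 2.02], [0.04, 2.7], [-1, 4.14], [0.28, 2.66], [-3.11, 3.11]. Speed limits (rad/s): [2.57, 2.57, 3.14, 3.14, 3.14, 3.14].

### API

Orientations are given as [roll, pitch, yaw] about the fixed x, y, z axes, in that order (R = Rz(yaw) Ry(pitch) Rx(roll)).
In Python, from cell import telemetry, vision, ticket gives the robot as it stands.
- The arm moves only by the shell command python3 -m crank 'ROWS' [FORCE]. ROWS is JSON, a list of rows, each a list of 5 numbers: the gripper command: -1 is shut, 1 is fully open, values between are in proportion, then the shift along the tool's x, y, z in mm, then the turn about the tool's z in rad. In form: [[fingers, dx, dy, dz, roll], ...]. A call has 1 to 12 rows; each row is the pose to reach, as a shift and turn from the pose commanded when the call began, along the tool's axes at that moment; what a row does not reach only later rows make up. A row lasts 1/12 s, in which the tool goes at most 41.7 mm and 7.16 degrees, less where a joint would pass 70% of its speed; a pose out of reach is approached as far as the arm can. A call with a gripper value outside its range is refused whole. The fingers move at their own pace and stop on an object; FORCE is the grip in N (left out, the last holds). Time passes only in rows, so rows that repeat a pose let the fingers close. It gives the time, the measured TCP pose, the force, the opening and the grip force at its end, in the units of the state.
- telemetry.observe(): the state, without advancing time (a new reading comes with each control period).
- vision.read_camera(name): name is "side" or "top"; returns (picture, depth): 480x640x3 uint8, red, green, blue; 480x640 float32, m along the optical axis (not along the pixel's ray), 0 where there is no reading.
- vision.get_calibration(name): a dict with "camera_matrix" (3x3 intrinsics, pixels), "rvec" (rotation vector, rad) and "tvec" (3), from world to camera coordinates, as OpenCV has them. Camera axes: x right, y down, z forward; pixel columns grow to the right and rows downward; lengths in m; the calibration is good to about 2 mm. A picture is of the moment at which its call begins. get_calibration takes no time and is no camera call.
- ticket.hand_in(): hands the job in; it is judged then, once.
The state is a dict: "time": time; "qpos": joint angles; "qvel": joint speeds; "joint_efforts": joint torques, N m; "tool_pos": TCP position; "tool_rot": TCP orientation; "contact_force": force on the tool from outside, world axes, zero at the start; "torque": the same for the moment, N m; "opening": finger opening in m; "grip_force": force on a finger pad.
Only numpy, scipy, OpenCV 4.12 (cv2) and the standard library are available. Lean on these libraries where they do the work, as an engineer would, in place of code of your own. Each camera call takes 0.05 s, during which the arm holds its last target. There are 200 camera calls.

## Working session

There is one attempt and no reset: what is moved stays moved. The work goes in short steps, Python scripts to look and compute and a shell command to move; the robot and the scene stay as the last step left them, time stands still between calls to the robot, and variables do not carry over. Pictures are saved under pics/ and viewed, at most 10 in all, crops included, and the job is handed in when it is done.

```bash
ls; mkdir -p pics; cat > h.py <<'E'
import numpy as np, cv2
from cell import telemetry, vision, ticket
from scipy.spatial.transform import Rotation as Ro
def cam(n):
    c=vision.get_calibration(n); K=np.array(c["camera_matrix"]); R=cv2.Rodrigues(np.array(c["rvec"],float))[0]; t=np.array(c["tvec"],float).ravel(); return K,R,t
def ray(n,uv):
    K,R,t=cam(n); uv=np.atleast_2d(uv).astype(float)
    d=np.c_[uv,np.ones(len(uv))]@np.linalg.inv(K).T@R
    return -R.T@t,d
def plane(n,uv,p,nm=(0,0,1)):
    o,d=ray(n,uv); nm=np.array(nm,float); return o+d*(((np.array(p)-o)@nm)/(d@nm))[:,None]
def cloud(n,D):
    K,R,t=cam(n); v,u=np.mgrid[:480,:640]
    c=np.stack([u,v,np.ones_like(u)],-1)@np.linalg.inv(K).T*D[...,None]
    return (c-t)@R
def snap(n,f=None):
    P,D=vision.read_camera(n)
    if f: cv2.imwrite(f,P[...,::-1])
    return P,D
E
python3 - <<'E'
from h import *
for n in("top","side"):
    P,D=snap(n,f"pics/{n}0.png"); np.savez(f"{n}0.npz",P=P,D=D); print(n,ray(n,[320,240]))
print(telemetry.observe())
E
```

```text
pics
top (array([ 0.29439339, -0.1106036 ,  1.24243394]), array([[ 0.2111054 ,  0.01202234, -0.97738964]]))
side (array([ 0.47838631, -1.26450159,  0.97136381]), array([[ 0.03961519,  0.79759765, -0.60215094]]))
{'time': 0.1, 'qpos': array([-1.33802747e+00,  3.42632727e-01,  1.52490346e+00, -3.89357698e-05,
        1.27537319e+00, -1.45985875e-01]), 'qvel': array([ 0.0014458 , -0.00200358, -0.0026981 ,  0.000543  , -0.00090388,
       -0.00108987]), 'joint_efforts': array([ 1.21508619e-03, -4.32005489e+01, -2.44693565e+01,  7.18623935e-02,
        5.26643428e-02, -3.62215542e-05]), 'tool_pos': array([ 0.19412171, -0.48766843,  0.40413113]), 'tool_rot': array([-3.14028451e+00, -1.54703662e-04,  3.78765992e-01]), 'contact_force': array([0.06885985, 1.48558181, 0.2075102 ]), 'torque': array([ 0.01479205, -0.03266302,  0.00312372]), 'grip_force': 0.0, 'opening': 0.09163208979074626}
```

View pics/top0.png

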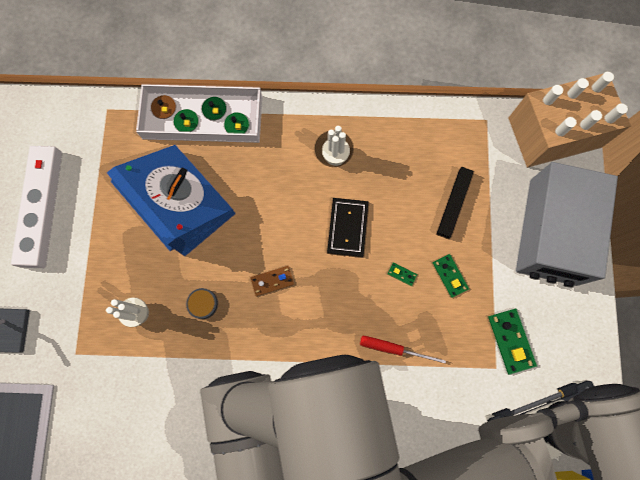

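View pics/side0.png

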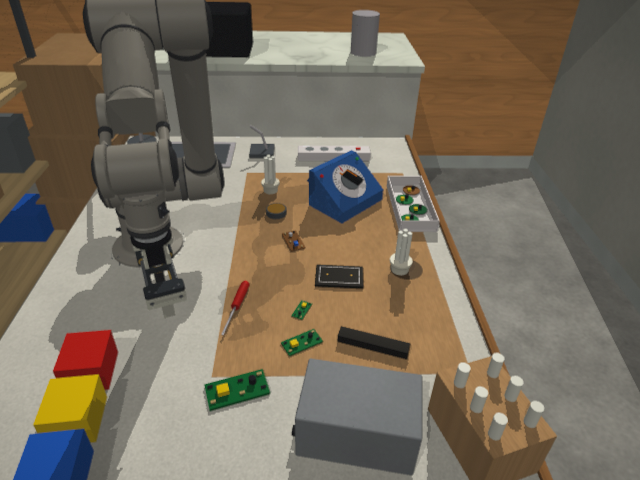

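The top view shows the tester at about (172,198), with the red mark near (157,197) and the orange pointer near (183,172). The pad is at (348,227). There are three green boards, at (403,273), (451,275) and (513,341), and the brown board is at (273,281). Next I'll measure them.

```bash
cat > meas.py <<'E'
from h import *
z=np.load("top0.npz");P,D=z["P"],z["D"]
H=cv2.cvtColor(P,cv2.COLOR_RGB2HSV)
m=cv2.inRange(H,(40,80,30),(85,255,255)); m=cv2.morphologyEx(m,cv2.MORPH_CLOSE,np.ones((9,9)))
for c in cv2.findContours(m,0,2)[0]:
    if cv2.contourArea(c)>150:
        q=plane("top",c[:,0],(0,0,.006))[:,:2]
        print("green",c[:,0].mean(0),cv2.minAreaRect((q*1000).astype(np.float32)))
# pad outline
m=np.zeros(P.shape[:2],np.uint8); m[190:265,320:375]=(P[190:265,320:375].max(2)<70)*255
m=cv2.morphologyEx(m,cv2.MORPH_CLOSE,np.ones((9,9)))
c=max(cv2.findContours(m,0,2)[0],key=cv2.contourArea); q=plane("top",c[:,0],(0,0,.012))[:,:2]
print("pad",cv2.minAreaRect((q*1000).astype(np.float32)))
w=np.zeros_like(m); w[190:265,320:375]=(P[190:265,320:375].min(2)>130)*255; w&=cv2.erode(m,np.ones((5,5)))
q=plane("top",np.argwhere(w)[:,::-1],(0,0,.012))[:,:2]; print("outline",cv2.minAreaRect((q*1000).astype(np.float32)))
# tester
C=cloud("top",D)
b=cv2.inRange(H,(100,120,40),(130,255,255)); b[:130]=0;b[270:]=0;b[:,:100]=0;b[:,245:]=0
X=C[(b>0)&(D>0)]; 
# RANSAC plane
rng=np.random.default_rng(0);best=None
for _ in range(300):
    s=X[rng.choice(len(X),3,False)];n=np.cross(s[1]-s[0],s[2]-s[0]);n/=np.linalg.norm(n)+1e-12;n*=np.sign(n[2])
    if abs(n[2]-.819)>.06: continue
    k=abs((X-s[0])@n)<.003
    if best is None or k.sum()>best.sum():best=k
Y=X[best];p0=Y.mean(0);n=np.linalg.svd(Y-p0)[2][2];n*=np.sign(n[2])
print("panel n",n,p0,best.sum(),len(X)); yaw=np.arctan2(-n[1],-n[0]); print("yaw",yaw)
# dial: white ellipse
wm=np.zeros_like(b); wm[155:220,135:212]=((H[155:220,135:212,1]<70)&(H[155:220,135:212,2]>120))*255
cs=np.vstack([c for c in cv2.findContours(wm,0,2)[0] if cv2.contourArea(c)>20])
h=cv2.convexHull(cs)[:,0]; ex=np.array([np.cos(yaw),np.sin(yaw),0]);ey=np.array([-ex[1],ex[0],0])
nn=-.574*ex+np.array([0,0,.819]);up=.819*ex+np.array([0,0,.574])
q=plane("top",h,p0,nn); ab=np.c_[(q-p0)@up,(q-p0)@ey].astype(np.float32)*1000
el=cv2.fitEllipse(ab); print("dial",el); ctr=p0+up*el[0][0]/1000+ey*el[0][1]/1000; print("ctr",ctr,"knob",ctr+.033*nn)
def ang(mask,hh):
    uv=np.argwhere(mask)[:,::-1]; q=plane("top",uv,ctr+hh*nn,nn)-ctr; a,bb=(q@up).mean(),(q@ey).mean(); print(len(uv),uv.mean(0),a,bb,np.arctan2(bb,a))
R=np.zeros_like(b);R[150:225,130:215]=1
print("red");k=((H[...,0]<5)|(H[...,0]>174))&(H[...,1]>150)&(H[...,2]>110)&(R>0); ang(k,0)
print("orange");k=(H[...,0]>6)&(H[...,0]<18)&(H[...,1]>140)&(H[...,2]>120)&(R>0); ang(k,.041)
cv2.imwrite("pics/t.png",cv2.resize(P[140:260,100:240,::-1],None,fx=5,fy=5,interpolation=3))
E
python3 meas.py
```

```text
green [512.14545455 341.21818182] ((336.00634765625, -549.0005493164062), (138.57960510253906, 70.58869171142578), 17.811019897460938)
green [401.55932203 274.13559322] ((484.9706726074219, -294.3235168457031), (63.49238586425781, 31.73651885986328), 64.57438659667969)
green [450.37634409 275.64516129] ((485.2584533691406, -409.39422607421875), (95.19880676269531, 48.92708206176758), 27.508264541625977)
green [212.01612903 116.0483871 ] ((883.3453369140625, 193.12677001953125), (191.42662048339844, 95.34516906738281), 89.23684692382812)
pad ((595.022216796875, -161.62258911132812), (87.80913543701172, 140.48280334472656), 85.64764404296875)
outline ((596.3031005859375, -161.28273010253906), (71.88465118408203, 118.12682342529297), 85.60494995117188)
panel n [ 0.39452298 -0.40963344  0.82252785] [0.64476305 0.24679703 0.10070224] 3149 5316
yaw 2.337406248525981
dial ((-12.304306030273438, -4.681828022003174), (132.24488830566406, 133.79830932617188), 102.06144714355469)
ctr [0.65512576 0.24278652 0.09363957] knob [0.66826578 0.22914323 0.12066657]
red
15 [158.8 199.6] 0.05320634247320905 0.010802069533318378 0.20029984027155576
orange
79 [173.59493671 186.75949367] 0.028439846994185784 0.01817419874186963 0.5686318229671428
```

View pics/t.png

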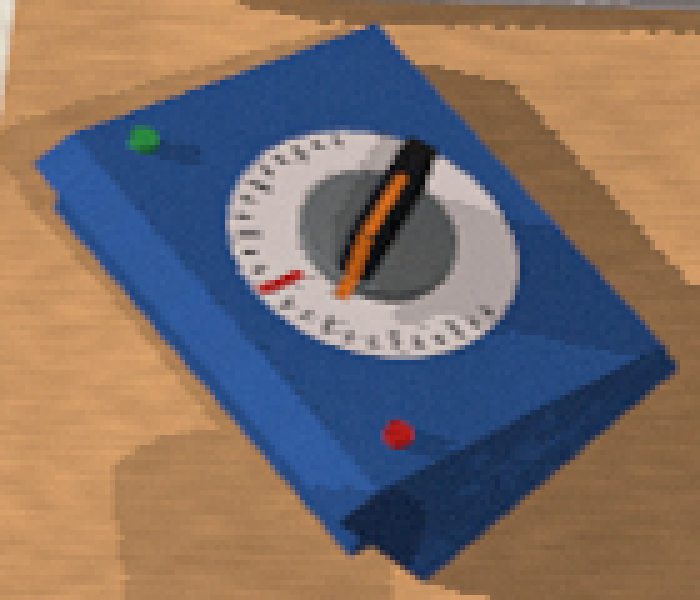

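The crop shows the red zero mark at crop (280,283). The orange pointer end is at crop (345,290), so the knob is on its positive side. Next I'll refine the yaw and the pointer angle.

```bash
cat >> h.py <<'E'
def go(target,yaw):
    s=telemetry.observe(); R=Ro.from_euler("xyz",s["tool_rot"]).as_matrix()
    d=R.T@(np.array(target)-s["tool_pos"])*1000; dy=(yaw-s["tool_rot"][2]+np.pi)%(2*np.pi)-np.pi
    print("t %.2f shift"%s["time"],d.round(1),"roll %.3f"%-dy,"q",s["qpos"].round(2))
E
sed -i 's/^print("red").*/k=0/;s/^print("orange").*/k=0/;s/^cv2.imwrite.*//' meas.py
cat >> meas.py <<'E'
for (u,v),zz in((([175,145],[235,214]),.045),(([115,166],[175,238]),.143)):
    q=plane("top",[u,v],(0,0,zz)); d=q[0]-q[1]; d=-d; print("edge yaw",q[:,:2].round(3).tolist(),np.arctan2(-d[0],d[1]),np.linalg.norm(d))
r,g,bl=[P[...,i].astype(int) for i in range(3)]
k=(r>110)&(g<75)&(bl<80)&(R>0); print("red"); ang(k,0)
k=(r>130)&(g>75)&(g<150)&(bl<80)&(R>0); n_,lab,st,_=cv2.connectedComponentsWithStats(k.astype(np.uint8)); k=lab==1+st[1:,4].argmax()
uv=np.argwhere(k)[:,::-1]; print("orange",len(uv),uv.min(0),uv.max(0)); 
q=plane("top",uv,ctr+.041*nn,nn)-ctr; ab=np.c_[q@up,q@ey]; print(ab.mean(0),ab.min(0),ab.max(0))
vx,vy,_,_=cv2.fitLine(ab.astype(np.float32),2,0,.01,.01).ravel(); print("theta",np.arctan2(vy,vx),np.arctan2(-vy,-vx))
Q=C-ctr; hh=Q@nn; a=Q@up; e=Q@ey; k=(hh>.03)&(hh<.05)&(np.hypot(a,e)<.045)&(D>0)
print("bar top",k.sum(),np.median(hh[k]),a[k].mean(),e[k].mean()); vx,vy,_,_=cv2.fitLine(np.c_[a[k],e[k]].astype(np.float32),2,0,.01,.01).ravel(); print(np.arctan2(vy,vx))
go(ctr+.03*nn+[0,0,.3],yaw)
E
python3 meas.py
```

```text
green [512.14545455 341.21818182] ((336.00634765625, -549.0005493164062), (138.57960510253906, 70.58869171142578), 17.811019897460938)
green [401.55932203 274.13559322] ((484.9706726074219, -294.3235168457031), (63.49238586425781, 31.73651885986328), 64.57438659667969)
green [450.37634409 275.64516129] ((485.2584533691406, -409.39422607421875), (95.19880676269531, 48.92708206176758), 27.508264541625977)
green [212.01612903 116.0483871 ] ((883.3453369140625, 193.12677001953125), (191.42662048339844, 95.34516906738281), 89.23684692382812)
pad ((595.022216796875, -161.62258911132812), (87.80913543701172, 140.48280334472656), 85.64764404296875)
outline ((596.3031005859375, -161.28273010253906), (71.88465118408203, 118.12682342529297), 85.60494995117188)
panel n [ 0.39452298 -0.40963344  0.82252785] [0.64476305 0.24679703 0.10070224] 3149 5316
yaw 2.337406248525981
dial ((-12.304306030273438, -4.681828022003174), (132.24488830566406, 133.79830932617188), 102.06144714355469)
ctr [0.65512576 0.24278652 0.09363957] knob [0.66826578 0.22914323 0.12066657]
edge yaw [[0.78, 0.267], [0.61, 0.108]] 2.322080579400589 0.23272005425198303
edge yaw [[0.686, 0.366], [0.526, 0.217]] 2.320964110312829 0.2186413901925039
red
36 [167.61111111 192.33333333] 0.02227098459272255 0.0028557662714484107 0.12753216872154427
orange 74 [184 153] [207 162]
[-0.07004273 -0.02808141] [-0.09070227 -0.05154694] [-0.05505194 -0.00652948]
theta -0.8044438 2.337149
bar top 189 0.0403677186161485 0.004047909912040386 0.004337262163077873
0.5089773
t 0.10 shift [ 704.9 -492.3  -13.3] roll -1.959 q [-1.34  0.34  1.52 -0.    1.28 -0.15]
```

```bash
python3 -m crank '[[1,705,-492,-10,-1.97],[1,705,-492,-10,-1.97],[1,705,-492,-10,-1.97],[1,705,-492,-10,-1.97],[1,705,-492,-10,-1.97],[1,705,-492,-10,-1.97],[1,705,-492,-10,-1.97],[1,705,-492,-10,-1.97],[1,705,-492,-10,-1.97],[1,705,-492,-10,-1.97],[1,705,-492,-10,-1.97],[1,705,-492,-10,-1.97]]' 10
cat > t.py <<'E'
from h import *
yaw=2.325; ctr=np.array([.655,.243,.0936]); ex=np.array([np.cos(yaw),np.sin(yaw),0]);ey=np.array([-ex[1],ex[0],0]);nn=-.574*ex+[0,0,.819];up=.819*ex+[0,0,.574]
T=ctr+.012*up+.038*nn+.005*ey+[0,0,.159]
E
python3 -c "
from t import *
go(T+[0,0,.08],yaw);go(T,yaw)"
```

```text
time: 1.1
tool_pos: [0.4699, -0.0682, 0.4104]
tool_rot: [-3.141, 0.0, 1.885]
contact_force: [0.8, -1.1, 0.2]
opening: 0.0919
grip_force: 0.0
t 1.10 shift [225.8 272.8  39.7] roll -0.440 q [-0.31  0.25  1.65 -0.    1.25 -0.62]
t 1.10 shift [225.8 272.9 119.7] roll -0.440 q [-0.31  0.25  1.65 -0.    1.25 -0.62]
```

```bash
python3 -m crank '[[1,226,273,20,-0.44],[1,226,273,20,-0.44],[1,226,273,20,-0.44],[1,226,273,20,-0.44],[1,226,273,20,-0.44],[1,226,273,20,-0.44],[1,226,273,20,-0.44],[1,226,273,20,-0.44],[1,226,273,20,-0.44],[1,226,273,20,-0.44],[1,226,273,20,-0.44],[1,226,273,20,-0.44]]'
python3 -c "
from t import *
go(T,yaw); snap('side','pics/s1.png')"
```

```text
time: 2.1
tool_pos: [0.6607, 0.2272, 0.3899]
tool_rot: [-3.14, -0.0, 2.319]
contact_force: [-1.0, 0.4, 0.9]
opening: 0.0922
grip_force: 0.0
t 2.10 shift [ 3.4  1.8 99.3] roll -0.006 q [ 0.22  0.69  0.98 -0.    1.47 -0.53]
```

View pics/s1.png

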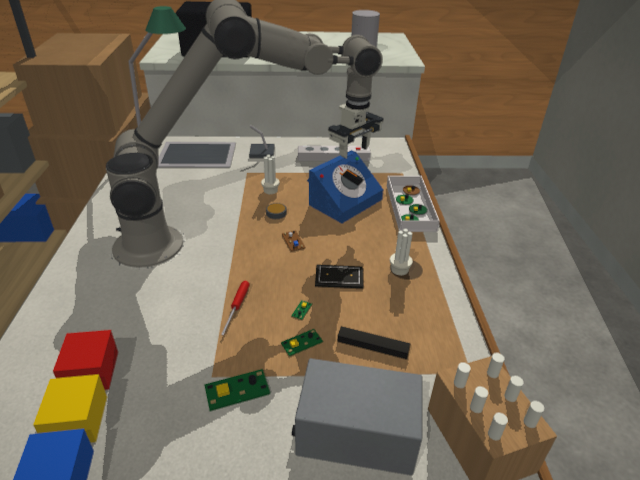

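The gripper at (357,125) is above the knob at (350,177) with clear space around it. I'll descend, then close gently.

```bash
python3 -m crank '[[1,3,2,40,0],[1,3,2,70,0],[1,3,2,85,0],[1,3,2,92,0],[1,3,2,99,0],[1,3,2,99,0]]' && python3 -c "
from t import *
go(T,yaw)" && python3 -m crank '[[0.4,0,0,0,0],[0.2,0,0,0,0],[0,0,0,0,0],[-0.2,0,0,0,0],[-0.4,0,0,0,0],[-0.6,0,0,0,0],[-0.8,0,0,0,0],[-1,0,0,0,0],[-1,0,0,0,0],[-1,0,0,0,0]]' 12
```

```text
time: 2.65
tool_pos: [0.6604, 0.2305, 0.2915]
tool_rot: [-3.141, 0.0, 2.318]
contact_force: [0.5, -0.1, 0.1]
opening: 0.0923
grip_force: 0.0
t 2.65 shift [ 0.8 -0.4  0.9] roll -0.007 q [ 0.23  0.76  1.12 -0.    1.26 -0.52]
time: 3.48
tool_pos: [0.6605, 0.2314, 0.2915]
tool_rot: [3.141, 0.0, 2.319]
contact_force: [2.4, 2.2, -0.6]
opening: 0.0297
grip_force: 4.2
```

```bash
python3 -m crank '[[-1,0,0,0,0],[-1,0,0,0,0],[-1,0,0,0,0],[-1,0,0,0,0]]' 20
```

```text
time: 3.82
tool_pos: [0.6618, 0.2325, 0.2917]
tool_rot: [3.134, 0.002, 2.319]
contact_force: [11.1, 6.1, -5.7]
opening: 0.0156
grip_force: 19.9
```

```bash
python3 -m crank '[[-1,0,2,0,0],[-1,0,4,0,0],[-1,0,4,0,0],[-1,0,4,0,0]]' 20 && python3 -m crank '[[-0.6,0,0,0,0],[-0.4,0,0,0,0],[0,0,0,0,0],[0.3,0,0,0,0],[0.3,0,0,0,0],[0.3,0,0,-40,0],[0.3,0,0,-80,0],[0.3,0,0,-100,0],[0.3,41,0,-110,0],[0.3,82,0,-110,0],[0.3,120,0,-110,0],[0.3,120,0,-110,0]]'
```

```text
time: 4.15
tool_pos: [0.6633, 0.2335, 0.2917]
tool_rot: [-3.14, 0.001, 2.319]
contact_force: [-0.6, -4.6, 1.5]
opening: 0.0157
grip_force: 19.9
time: 5.15
tool_pos: [0.5771, 0.3271, 0.4024]
tool_rot: [3.141, -0.003, 2.325]
contact_force: [1.3, -0.1, 0.7]
opening: 0.0594
grip_force: 0.0
```

```bash
python3 -c "
from t import *
P,D=snap('top');S,E=snap('side');np.savez('top0.npz',P=P,D=D);np.savez('side1.npz',P=S,D=E)
a=cv2.resize(P[130:260,90:250],(400,325),interpolation=3);b=cv2.resize(S[130:230,290:413],(400,325),interpolation=3)
cv2.imwrite('pics/z1.png',np.hstack([a,b])[...,::-1])"; python3 meas.py|tail -12
```

```text
dial ((-13.786643981933594, -4.708893299102783), (132.09202575683594, 133.73504638671875), 93.09429931640625)
ctr [0.65535186 0.24294639 0.09295794] knob [0.66838744 0.22920328 0.11998494]
edge yaw [[0.78, 0.267], [0.61, 0.108]] 2.322080579400589 0.23272005425198303
edge yaw [[0.686, 0.366], [0.526, 0.217]] 2.320964110312829 0.2186413901925039
red
22 [163.45454545 195.13636364] 0.0358221283234277 0.005242372741163406 0.14531301860993712
orange 130 [184 153] [209 167]
[-0.07008402 -0.02125661] [-0.09048913 -0.05199157] [-0.05470311  0.00697894]
theta -1.1744566 1.9671361
bar top 234 0.040578698093170655 0.0039343253830763335 0.004091543177150177
-0.0077249743
t 5.25 shift [-127.2   -0.2  -15.5] roll -0.008 q [ 0.39  0.61  1.09 -0.    1.44 -0.36]
```

View pics/z1.png

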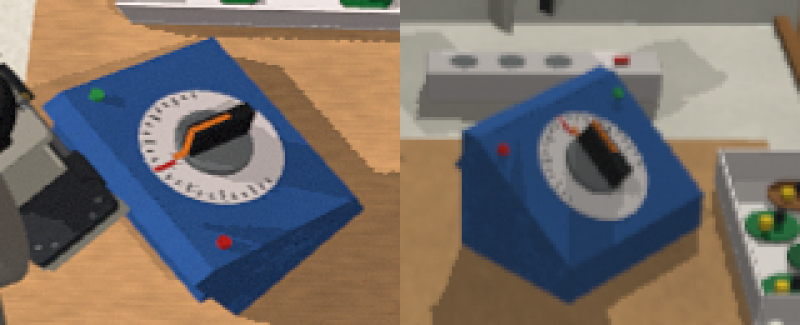

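The pointer meets the red mark near crop (165,165) in the left view and (567,125) in the right view. Next I'll check the mark's angle and work out the transfer to the 95 x 49 mm board.

```bash
cat >> t.py <<'E'
B=np.array([.4853,-.4094]); bw=.480; PD=np.array([.596,-.1615]); pw=-.077
E
python3 - <<'E'
from t import *
P=np.load('top0.npz')['P'].astype(int); r,g,b=P[...,0],P[...,1],P[...,2]
k=np.zeros(P.shape[:2],bool); k[185:203,145:170]=True
k&=(r>120)&(g<80)&(b<90); uv=np.argwhere(k)[:,::-1]; q=plane('top',uv,ctr,nn)-ctr; print(len(uv),uv.mean(0),"red ang",np.arctan2((q@ey).mean(),(q@up).mean()), "dir offs",(q@ey).mean()*1e3,(q@up).mean()*1e3)
go([*B,.40],bw)
E
```

```text
18 [158.11111111 193.5       ] red ang -0.07533986669648551 dir offs -3.297281579486656 43.68259196727179
t 5.25 shift [-470.7 -569.8    1.9] roll 1.842 q [ 0.39  0.61  1.09 -0.    1.44 -0.36]
```

```bash
python3 - <<'E'
from t import *
P=np.load('top0.npz')['P'].astype(int); r,g,b=P[...,0],P[...,1],P[...,2]
k=np.zeros(P.shape[:2],bool); k[185:203,145:170]=True
k&=(r-g>50)&(r-b>50); uv=np.argwhere(k)[:,::-1]; q=plane('top',uv,ctr,nn)-ctr
for p,x in zip(uv,q): 
    if x@up>.035: print(p,P[p[1],p[0]],(1e3*np.array([x@up,x@ey])).round(1))
E
```

```text
[160 191] [200 117  61] [35.7 -7.2]
[159 192] [199 122  74] [39.5 -5.9]
[160 192] [207  97  13] [37.4 -4.9]
[161 192] [210 107  37] [35.4 -3.9]
[159 193] [190 137 121] [41.2 -3.5]
[160 193] [200 101  43] [39.2 -2.6]
[161 193] [186 128  97] [37.1 -1.6]
[158 194] [182  85  81] [44.9 -2.2]
[159 194] [181  45  37] [42.9 -1.2]
[160 194] [192 132 128] [40.9 -0.3]
[156 195] [178  76  71] [50.6 -1.8]
[157 195] [171  13  10] [48.6 -0.9]
[158 195] [170  26  25] [46.6  0.1]
[159 195] [175  51  49] [44.6  1.1]
[160 195] [187 117 114] [42.6  2.1]
[153 196] [187  99  98] [58.2 -2.5]
[154 196] [181  77  74] [56.3 -1.5]
[155 196] [171  18  11] [54.3 -0.5]
[156 196] [172  28  26] [52.3  0.4]
[157 196] [168  55  52] [50.3  1.4]
[158 196] [170  91  89] [48.3  2.4]
[151 197] [199 130 127] [63.8 -2.1]
[152 197] [176  47  44] [61.9 -1.1]
[153 197] [171  21  18] [59.9 -0.2]
[154 197] [169  34  32] [57.9  0.8]
[155 197] [171  68  66] [55.9  1.8]
[156 197] [179 106 105] [54.   2.7]
[152 198] [187  98  96] [63.5  1.1]
[153 198] [178  95  92] [61.6  2.1]
```

The red mark lies on the axis and the bar is within about 1° of it, so the tester is zeroed. Now the board.

```bash
python3 -m crank '[[0.5,-471,-570,2,1.842],[0.5,-471,-570,2,1.842],[0.5,-471,-570,2,1.842],[0.5,-471,-570,2,1.842],[0.5,-471,-570,2,1.842],[0.5,-471,-570,2,1.842],[0.5,-471,-570,2,1.842],[0.5,-471,-570,2,1.842],[0.5,-471,-570,2,1.842],[0.5,-471,-570,2,1.842],[0.5,-471,-570,2,1.842],[0.5,-471,-570,2,1.842]]'
python3 -c "
from t import *
go([*B,.3],bw)"
```

```text
time: 6.25
tool_pos: [0.515, -0.177, 0.4002]
tool_rot: [3.141, 0.0, 0.811]
contact_force: [0.7, -0.3, -0.5]
opening: 0.0688
grip_force: 0.0
t 6.25 shift [-188.9  138.5  100.3] roll 0.331 q [-0.47  0.38  1.48 -0.    1.28  0.29]
```

```bash
python3 -m crank '[[0.5,-189,138,100,0.331],[0.5,-189,138,100,0.331],[0.5,-189,138,100,0.331],[0.5,-189,138,100,0.331],[0.5,-189,138,100,0.331],[0.5,-189,138,100,0.331],[0.5,-189,138,100,0.331],[0.5,-189,138,100,0.331],[0.5,-189,138,100,0.331]]'
python3 -c "
from t import *
go([*B,.181],bw); snap('side','pics/s2.png'); P=cv2.imread('pics/s2.png'); cv2.imwrite('pics/s2c.png',cv2.resize(P[230:400,200:420],None,fx=3,fy=3))"
```

```text
time: 7.0
tool_pos: [0.4869, -0.4067, 0.2998]
tool_rot: [-3.141, -0.0, 0.486]
contact_force: [0.1, 0.2, 1.2]
opening: 0.0682
grip_force: 0.0
t 7.00 shift [ -2.7   1.8 118.8] roll 0.006 q [-0.82  0.63  1.34  0.    1.17  0.27]
```

View pics/s2c.png

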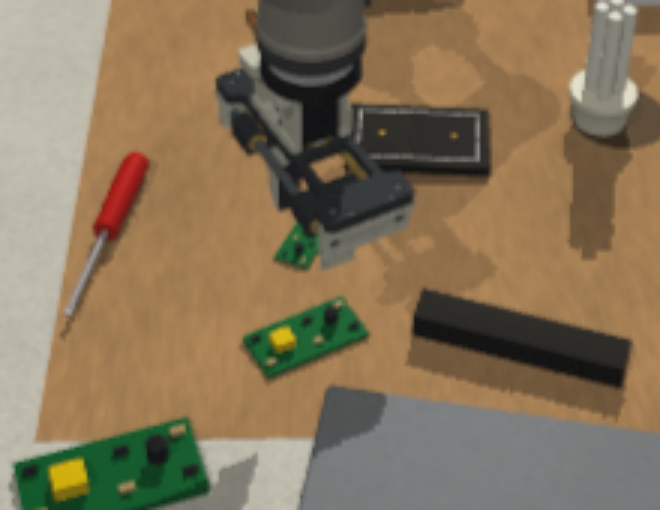

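The gripper is aligned across the board, which is at crop (305,338). The other things are clear of it. I'll descend and grasp.

```bash
python3 -m crank '[[0.5,-2,1,40,0.006],[0.5,-2,1,75,0.006],[0.5,-2,1,100,0.006],[0.5,-2,1,112,0.006],[0.5,-2,1,118,0.006],[0.5,-2,1,118,0.006]]' && python3 -m crank '[[0.3,0,0,0,0],[0.15,0,0,0,0],[0,0,0,0,0],[-0.2,0,0,0,0],[-0.2,0,0,0,0],[-0.2,0,0,0,0]]' 20
```

```text
time: 7.55
tool_pos: [0.4867, -0.407, 0.1823]
tool_rot: [-3.141, 0.0, 0.483]
contact_force: [0.1, 0.4, -0.3]
opening: 0.0688
grip_force: 0.0
time: 8.05
tool_pos: [0.4862, -0.4072, 0.1847]
tool_rot: [-3.142, -0.0, 0.482]
contact_force: [-5.3, 7.1, 15.7]
opening: 0.0383
grip_force: 20.7
```

The opening is under 48 mm and the arm was pushed up, so the fingertips probably rode over the board's edges. I'll open, lift and look.

```bash
python3 -m crank '[[0,0,0,0,0],[0.5,0,0,0,0],[0.5,0,0,0,0],[0.5,0,0,-40,0],[0.5,0,0,-80,0],[0.5,0,0,-118,0],[0.5,-30,0,-135,0],[0.5,-60,0,-135,0],[0.5,-90,0,-135,0],[0.5,-120,0,-135,0],[0.5,-120,0,-135,0]]'
python3 - <<'E'
from h import *
P,D=snap('top');S,E=snap('side');np.savez('top2.npz',P=P,D=D);np.savez('side2.npz',P=S,D=E)
cv2.imwrite('pics/c3.png',np.hstack([cv2.resize(P[240:320,380:480],(400,320)),cv2.resize(S[300:380,260:360],(400,320))])[...,::-1])
for n,I in(("top",P),("side",S)):
    H=cv2.cvtColor(I,cv2.COLOR_RGB2HSV); m=cv2.morphologyEx(cv2.inRange(H,(40,80,30),(85,255,255)),cv2.MORPH_CLOSE,np.ones((9,9)))
    for c in cv2.findContours(m,0,2)[0]:
        if cv2.contourArea(c)>150:
            q=plane(n,c[:,0],(0,0,.006))[:,:2]*1000; r=cv2.minAreaRect(q.astype(np.float32))
            if abs(r[0][0]-485)<80 and r[0][1]<-200: print(n,r)
E
```

```text
time: 8.97
tool_pos: [0.3758, -0.4656, 0.318]
tool_rot: [3.141, 0.002, 0.478]
contact_force: [0.7, -0.7, 0.6]
opening: 0.069
grip_force: 0.0
top ((484.9536437988281, -294.359375), (63.57177734375, 31.73651885986328), 64.57438659667969)
top ((490.3124694824219, -419.77874755859375), (96.09374237060547, 48.101097106933594), 27.512300491333008)
side ((486.258544921875, -421.7044677734375), (96.16576385498047, 50.62173080444336), 27.091827392578125)
side ((481.0784606933594, -297.78717041015625), (65.09232330322266, 31.460857391357422), 64.76683044433594)
```

View pics/c3.png

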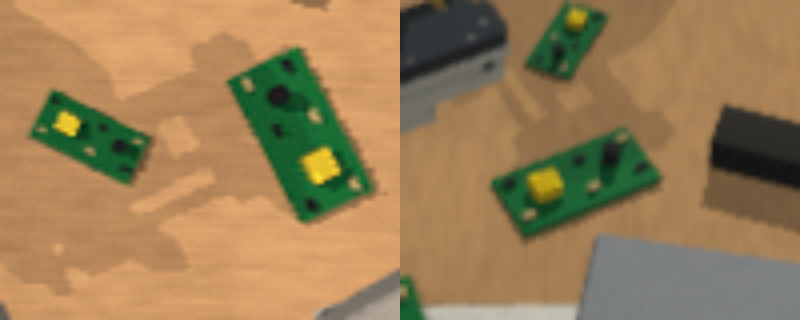

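The board slid about 11 mm to (489,-421) mm, and is flat and undamaged at crop (300,135). I'll regrasp lower, after checking clearance to the grey box.

```bash
sed -i 's/^B=np.array([^)]*)/B=np.array([.4885,-.4205])/' t.py; python3 - <<'E'
from t import *
z=np.load('top0.npz'); C=cloud('top',z['D']); d=C[...,:2]-B; x=d@[np.cos(bw),np.sin(bw)]; y=d@[np.sin(bw),-np.cos(bw)]
k=(z['D']>0)&(C[...,2]>.04)&(abs(x)<.09)&(abs(y)<.2)&(C[...,2]<.4); print(k.sum(), y[k].min() if k.any() else 0, y[k].max() if k.any() else 0, C[k][:5])
k=(z['D']>0)&(abs(x)<.03)&(abs(y)<.02); print("board z",np.median(C[...,2][k]))
k=(z['D']>0)&(abs(x)<.03)&(abs(y)>.05)&(abs(y)<.09); print("table z",np.median(C[...,2][k]))
go([*B,.25],bw);go([*B,.1795],bw)
E
```

```text
1806 0.13346331146380658 0.19994864910769666 [[ 0.60384629 -0.58544659  0.13095745]
 [ 0.60342843 -0.58608955  0.12398063]
 [ 0.60271242 -0.5862877   0.11799085]
 [ 0.60075027 -0.58535723  0.12539739]
 [ 0.60295593 -0.58585528  0.10813242]]
board z 0.00620078817043776
table z 0.0004370263254745663
t 9.07 shift [117.2  11.9  67.8] roll -0.001 q [-1.01  0.55  1.43  0.    1.15  0.08]
t 9.07 shift [117.2  11.9 138.3] roll -0.001 q [-1.01  0.55  1.43  0.    1.15  0.08]
```

```bash
python3 -m crank '[[0.7,40,4,20,0],[0.7,80,8,40,0],[0.7,117,12,60,0],[0.7,117,12,85,0],[0.7,117,12,110,0],[0.7,117,12,125,0],[0.7,117,12,133,0],[0.7,117,12,137,0],[0.7,117,12,138,0],[0.7,117,12,138,0]]'; python3 -c "
from t import *
go([*B,.1795],bw)"
```

```text
time: 9.9
tool_pos: [0.4895, -0.4199, 0.1801]
tool_rot: [3.14, -0.0, 0.482]
contact_force: [0.2, 0.1, 0.5]
opening: 0.0779
grip_force: 0.0
t 9.90 shift [-1.2  0.1  0.6] roll 0.002 q [-0.83  0.79  1.41  0.    0.95  0.26]
```

```bash
python3 -m crank '[[0.5,0,0,0.5,0],[0.3,0,0,0.5,0],[0.2,0,0,0.5,0],[0.12,0,0,0.5,0],[0.05,0,0,0.5,0],[0,0,0,0.5,0],[-0.05,0,0,0.5,0],[-0.05,0,0,0.5,0],[-0.05,0,0,0.5,0]]' 12
```

```text
time: 10.65
tool_pos: [0.489, -0.4198, 0.179]
tool_rot: [3.141, 0.0, 0.482]
contact_force: [-1.6, 0.2, 3.0]
opening: 0.0477
grip_force: 12.0
```

The board is gripped at 47.7 mm. I'll lift it.

```bash
python3 -m crank '[[-0.2,0,0,0,0],[-0.2,0,0,0,0],[-0.2,0,0,-15,0],[-0.2,0,0,-40,0],[-0.2,0,0,-70,0],[-0.2,0,0,-100,0],[-0.2,0,0,-100,0]]' 25; python3 -c "
from t import *
go([*PD,.279],pw)"
```

```text
time: 11.23
tool_pos: [0.4902, -0.4208, 0.285]
tool_rot: [3.131, -0.003, 0.482]
contact_force: [0.3, -1.1, 0.6]
opening: 0.0474
grip_force: 25.0
t 11.23 shift [ 213.9 -180.8    4.8] roll 0.559 q [-0.83  0.66  1.32  0.    1.14  0.26]
```

```bash
python3 -m crank '[[-0.2,30,-25,0,0.1],[-0.2,60,-50,0,0.2],[-0.2,90,-76,0,0.3],[-0.2,120,-101,0,0.4],[-0.2,150,-127,0,0.5],[-0.2,180,-152,0,0.559],[-0.2,205,-173,0,0.559],[-0.2,214,-181,0,0.559],[-0.2,214,-181,0,0.559],[-0.2,214,-181,0,0.559]]'; python3 - <<'E'
from t import *
go([*PD,.191],pw)
P,D=snap('top');S,E=snap('side')
cv2.imwrite('pics/c4.png',np.hstack([cv2.resize(P[170:290,290:410],(400,400)),cv2.resize(S[210:310,290:390],(400,400))])[...,::-1])
E
```

```text
time: 12.07
tool_pos: [0.5948, -0.16, 0.2782]
tool_rot: [3.141, 0.001, -0.075]
contact_force: [0.4, -0.7, -0.6]
opening: 0.0477
grip_force: 25.0
t 12.07 shift [ 1.4  1.4 87.2] roll 0.002 q [-0.39  0.62  1.42 -0.    1.09  1.26]
```

View pics/c4.png

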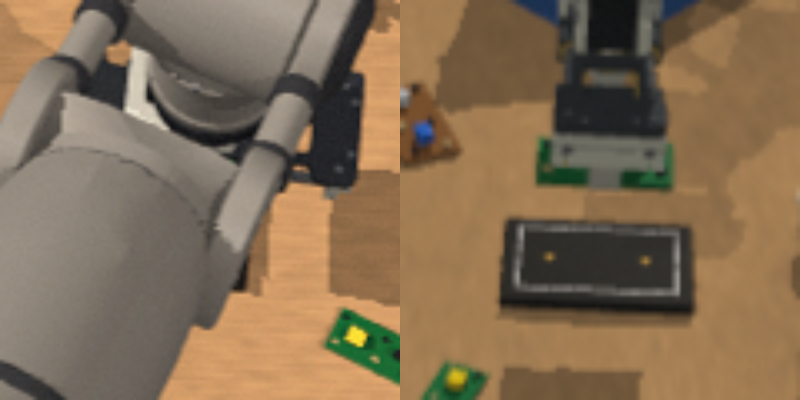

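The board at crop (605,162) hangs level and parallel to the outline at (597,258). I'll lower it and watch the force.

```bash
python3 -m crank '[[-0.2,1,1,30,0],[-0.2,1,1,55,0],[-0.2,1,1,70,0],[-0.2,1,1,78,0],[-0.2,1,1,82,0],[-0.2,1,1,84,0],[-0.2,1,1,85,0],[-0.2,1,1,85,0]]'; python3 -c "
from t import *
go([*PD,.191],pw)"
```

```text
time: 12.83
tool_pos: [0.596, -0.1617, 0.1946]
tool_rot: [3.141, -0.002, -0.078]
contact_force: [0.6, -0.0, -1.4]
opening: 0.0474
grip_force: 25.0
t 12.83 shift [-0.  -0.2  3.6] roll -0.001 q [-0.39  0.73  1.49 -0.    0.92  1.26]
```

```bash
python3 -m crank '[[-0.2,0,0,1,0],[-0.2,0,0,2,0],[-0.2,0,0,2.5,0],[-0.2,0,0,2.5,0]]'; python3 -m crank '[[-0.2,0,0,0.5,0],[-0.2,0,0,1,0],[-0.2,0,0,1,0]]'
```

```text
time: 13.17
tool_pos: [0.5958, -0.1612, 0.1914]
tool_rot: [3.141, -0.0, -0.077]
contact_force: [0.1, 0.5, 0.3]
opening: 0.0476
grip_force: 25.0
time: 13.42
tool_pos: [0.5958, -0.1612, 0.1909]
tool_rot: [3.141, -0.0, -0.077]
contact_force: [-2.1, 0.5, 4.4]
opening: 0.0477
grip_force: 25.0
```

It has touched down with 4 N. I'll release and retreat.

```bash
python3 -m crank '[[0.08,0,0,0,0],[0.15,0,0,0,0],[0.3,0,0,0,0],[0.4,0,0,0,0],[0.4,0,0,0,0],[0.4,0,0,-20,0],[0.4,0,0,-55,0],[0.4,0,0,-95,0],[0.4,0,0,-135,0],[0.4,0,0,-170,0],[0.4,0,0,-200,0],[0.4,0,0,-200,0]]'; python3 -m crank '[[0.4,-40,30,0,0],[0.4,-80,60,0,0],[0.4,-120,90,0,0],[0.4,-150,120,0,0],[0.4,-180,150,0,0],[0.4,-180,185,0,0],[0.4,-180,220,0,0],[0.4,-180,250,0,0],[0.4,-180,250,0,0],[0.4,-180,250,0,0]]'
python3 - <<'E'
from t import *
P,D=snap('top');S,E=snap('side')
cv2.imwrite('pics/c5.png',np.hstack([cv2.resize(P[130:290,90:410],(400,200)),cv2.resize(S[130:310,230:410],(400,400))[:400]][1:]+[cv2.resize(P[180:270,300:390],(400,400))])[...,::-1])
H=cv2.cvtColor(P,cv2.COLOR_RGB2HSV); m=cv2.inRange(H,(40,80,30),(85,255,255)); m[:180]=0;m[270:]=0;m[:,:310]=0;m[:,390:]=0
m=cv2.morphologyEx(m,cv2.MORPH_CLOSE,np.ones((9,9)))
c=max(cv2.findContours(m,0,2)[0],key=cv2.contourArea); print(cv2.minAreaRect((plane("top",c[:,0],(0,0,.018))[:,:2]*1000).astype(np.float32)))
np.savez('top0.npz',P=P,D=D); print(telemetry.observe()["tool_pos"])
E
python3 meas.py | tail -3
```

```text
time: 14.42
tool_pos: [0.5964, -0.1613, 0.3975]
tool_rot: [3.138, -0.012, -0.077]
contact_force: [0.3, -0.2, 0.2]
opening: 0.0643
grip_force: 0.0
time: 15.25
tool_pos: [0.3962, -0.3981, 0.3889]
tool_rot: [-3.14, 0.001, -0.08]
contact_force: [0.2, 0.6, 0.3]
opening: 0.0642
grip_force: 0.0
((598.836669921875, -162.873779296875), (51.30168914794922, 99.38453674316406), 85.4247055053711)
[ 0.3970328  -0.39590121  0.38938131]
bar top 224 0.04022029634972789 0.0038037311379843022 0.0038360482493935283
-0.01309965
t 15.35 shift [ 221.  -645.3  -27.8] roll -2.412 q [-0.92  0.42  1.45  0.    1.28  0.73]
```

View pics/c5.png

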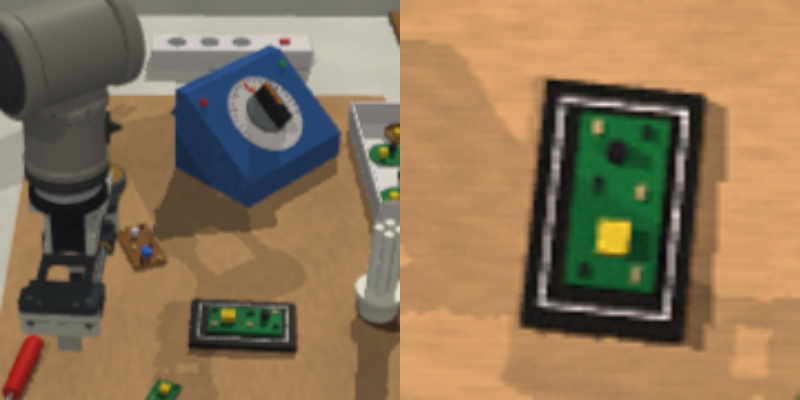

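The board at crop (617,200) lies flat inside the outline, parts up and within about 2 mm of centre. The tester's pointer is still on zero, and the arm touches nothing.

```bash
python3 -c "
from cell import ticket
print(ticket.hand_in())"
```

```text
the job is handed in; nothing more can be done
None
```

The job is handed in: I zeroed the tester first (bar within about 1° of the red mark), then set the green board flat, parts up, inside the white outline, about 3 mm off centre; the first grasp slipped and slid the board about 11 mm before I regrasped it.

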